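# Raise a glass culture jar under the lid press and lock the jack

### The arm

A 6-joint arm with a two-finger parallel gripper is mounted at the origin on the work surface. World frame = base frame: x ahead of the robot, y to its left, z up, the work surface at z = 0. Lengths are in m, angles in rad, forces in N, time in s.
With the tool pointing down it reaches from about 0.35 to 0.775 m from the base axis. Payload 7.3 kg.
Tool frame: the origin (TCP) lies at the very end of the fingers, on their centre line; the grasp point (between the pads) lies 19 mm behind it (robot.pinch_z is the distance from the TCP to the grasp point, in m); z points along the fingers, y is the line along which they close (so a half turn about z gives the same grasp; the last joint's range is limited). The gripper opens to 92 mm and grips with 3 to 60 N. Pads are 19 mm wide; open, the fingers measure 130 mm over their backs; the gripper's body (75 mm by 190 mm) begins 47 mm behind the grasp point.
Start: joints at [1.121, 0.342, 1.524, -0, 1.275, -0.146], TCP at [0.157, 0.501, 0.204] pointing down, gripper open.
Joint ranges: [-2.53, 2.53], [-0.77, 2.02], [0.04, 2.7], [-1, 4.14], [0.28, 2.66], [-3.11, 3.11]. Speed limits (rad/s): [2.57, 2.57, 3.14, 3.14, 3.14, 3.14].

### API

Orientations are given as [roll, pitch, yaw] about the fixed x, y, z axes, in that order (R = Rz(yaw) Ry(pitch) Rx(roll)).
In Python, from cell import robot gives the robot as it stands.
- The arm moves only by the tool move_arm, never from a script. Its argument "motion" is a list of rows, each a list of 6 numbers: the shift along the tool's x, y, z in units of 0.1 m (1.0 is 0.1 m), then the turn, a rotation vector about the tool's x, y, z in units of pi rad (1.0 is pi rad). In form: [[dx, dy, dz, rx, ry, rz], ...]. A call has 1 to 12 rows; each row is the pose to reach, as a shift and turn from the pose commanded when the call began, along the tool's axes at that moment, turning the shorter way round; what a row does not reach only later rows make up. A row lasts 1/8 s, in which the tool goes at most 62.5 mm and 10.7 degrees, less where a joint would pass 70% of its speed; a pose out of reach is approached as far as the arm can. A call with a number of a shift or a turn outside -1 to 1 is refused whole. A call with a gripper value outside its range is refused whole. "fingers" is the opening, from -1 (shut) to 1 (fully open), set as the call begins (left out, the last holds). The fingers move at their own pace and stop on an object; "newtons" is the grip in N (left out, the last holds). Time passes only in rows, so rows that repeat a pose let the fingers close. It gives the time, the measured TCP pose, the force, the opening and the grip force at its end, in the units of the state.
- robot.observe(): the state, without advancing time (a new reading comes with each control period).
- robot.read_camera(name): name is "side" or "top" or "wrist"; returns a dict with "image" (420x560x3 uint8, red, green, blue), "range_z" (420x560 float32, m along the optical axis (not along the pixel's ray), 0 where there is no reading), "vfov" (degrees; the focal length in pixels is half the picture's height over the tangent of half this angle, whatever the lens; pixels are square), "cx", "cy" (the principal point, pixels), "extrinsics" (4x4, takes a point from camera to world coordinates); the wrist camera has in their place "hand_eye" (4x4, takes a point from camera to tool coordinates, whose origin is the TCP and whose axes are the flange's). Camera axes: x right, y up, looking along -z (the intrinsics and any distortion apply to the point x, -y, -z); pixel columns grow to the right and rows downward; lengths in m; the calibration is good to about 2 mm. The wrist camera is an equidistant fisheye: a pixel r from the principal point sees the ray r / f radians off the axis. A picture is of the moment at which its call begins: read the wrist's pose just before it.
- robot.hand_in(): hands the job in; it is judged then, once.
The state is a dict: "time": time; "qpos": joint angles; "qvel": joint speeds; "joint_efforts": joint torques, N m; "tool_pos": TCP position; "tool_rot": TCP orientation; "contact_force": force on the tool from outside, world axes, zero at the start; "torque": the same for the moment, N m; "opening": finger opening in m; "grip_force": force on a finger pad.
Only numpy, scipy, OpenCV 4.12 (cv2) and the standard library are available. Lean on these libraries where they do the work, as an engineer would, in place of code of your own. Each camera call takes 0.05 s, during which the arm holds its last target. There are 200 camera calls.

### The job

Turn the jack's slanted square knob clockwise until the lid of the jar on its platform just touches the rubber press pad above it, and stop there without squeezing the jar hard. Then flip the steel cam lever at the jack's side over its high point, away from the robot, until it snaps closed, and let go. Leave the other things on the bench standing where they are.

Things in the scene. Friction and masses are not known exactly. Their poses are not given: they have to be found in the camera images.
- jack: Scissor screw jack, bare steel, fixed to the bench. Origin: centre of the underside of its 170 x 130 mm base plate; +x points away from the robot, +y to its left side, z up. Its level platform (140 x 130 mm) lies over the origin, top at 85 mm at the start. Drive housing and knob are at its front (-x), the cam lever at its left (+y).
- knob_grip (a point): Centre of the black square knob: 42 mm across flats, 40 mm tall along its axis; it can be gripped on either pair of flats. This point is on the axis at mid-height, 40 mm out from the drive housing's face, at (-164, 0, 95) mm in the jack's frame. z: the axis, pointing out of the housing, up and to the front, 28 degrees from vertical; x, y: square to the flats, turning with it.
- knob (a joint): Turn of the knob, rad, 0 at the start, growing clockwise as seen facing the knob; 3.6 at most. The platform rises 10 mm per rad. Turning takes about 0.27 N m of friction plus 0.04 to 0.07 N m for the load, and it stays where it is left. When the jar meets the press pad the load grows by about 0.12 N m within 0.1 rad, then by 0.15 N m per rad.
- jar_top (a point): Middle of the steel lid's top on the closed glass jar that stands on the jack's platform, within a few mm of its middle. Jar: 84 mm diameter, 120 mm tall, 0.2 to 0.45 kg. z: the jar's axis.
- stand: Grey press stand fixed behind the jack, same origin and axes: steel column at x = 125 mm, an arm at 290 to 316 mm height over the jar. From it hangs a round press pad (68 mm wide, rubber under an aluminium disc) straight above the origin, 12 to 27 mm above the lid at the start: set by hand, not reported. On a spring, it lifts off its stop at 12 N, then 1.5 N per mm, 14 mm at most.
- cam (a joint): Angle of the cam lever, rad. 0: open, at the start, leaning 35 degrees from upright towards the front (the jack's -x). It grows as the lever swings up and over to the jack's +x, to 1.65 at its closed stop. A spring resists up to the high point at 0.95 (at most about 0.6 N m), beyond which it snaps closed by itself.
- cam_tip (a point): Middle of the round end (22 mm thick, 24 mm along y) of the steel cam lever: a bar 10 mm thick in its swing direction, 18 mm wide. Its pivot lies at (-30, 140, 55) mm in the jack's frame, axis along the jack's y; this point is 98 mm from it. z: along the lever, outwards. Cheeks at both sides of the pivot reach 72 mm height.
- jar_b: Bystander: a second closed glass jar, 84 mm diameter, 120 mm tall, right of the jack (its -y side). Origin: centre of the underside.
- pot: Bystander: empty terracotta plant pot, 100 mm diameter, 85 mm tall, left of the cam lever. Origin: centre of the underside.
- lidring: Bystander: steel screw ring of a jar, 90 mm diameter, 16 mm tall, lying on the bench to the right of the knob. Origin: centre of the underside.
Mind the look-alikes: they are no part of the job. What is shaped like the part that bears jar_top but blue or purple is not meant.

How it is judged:
On the way, in this order (a step that is already met when the one before it is completed fails the run):
1. the jar's lid touches the press pad, pressed by 1 to 17 N, with the cam lever still open (contact force between jar and stand between 1 and 17 N and value of joint cam below 0.4 rad), for 0.3 s.
2. the cam lever has snapped closed (value of joint cam above 1.5 rad), for 0.2 s.
At the end, for the whole second after the job is handed in: The jar stands upright (within 0.08 rad) with its lid against the press pad at 1 to 17 N (the pad lifted by no more than about 3 mm), the cam lever is closed (over 1.5 rad), and the second jar, the pot and the ring are within 30 mm of where they were (contact force between jar and stand between 1 and 17 N and value of joint cam above 1.5 rad and angle between jar_top's own z axis and vertical below 0.08 rad and distance of each of jar_b, pot, lidring from where it was at the start of the episode below 0.03 m); the robot touches nothing.
It fails at once if the jar pressed against the pad with more than 24 N (contact force between jar and stand above 24 N).
It fails at once if the second jar, the pot or the screw ring moved by more than 30 mm or the jar toppled (distance of any of jar_b, pot, lidring from where it was at the start of the episode above 0.03 m or angle between jar_top's own z axis and vertical above 0.35 rad).
It also fails if it takes over 72 s, if anything falls off the work surface, if the arm or the gripper's body presses on something with over 40 N, if the wrist force passes 120 N, or if a joint passes its speed limit or range.

## Working session

There is one attempt and no reset: what is moved stays moved. The work goes in short steps, Python scripts to look and compute and a tool call to move; the robot and the scene stay as the last step left them, time stands still between calls to the robot, and variables do not carry over. Pictures are saved under pics/ and viewed, at most 10 in all, crops included, and the job is handed in when it is done.

Besides the shell and the picture viewer there is one more tool, called after ">>>" as name(argument=value, ...) on one line, values as JSON. move_arm: Moves the arm, as the interface text tells. Shifts and turns lie within -1 to 1; 1 stands for 0.1 m of shift or pi rad of turn. Its arguments: {"type":"object","properties":{"motion":{"type":"array"},"fingers":{"type":"number"},"newtons":{"type":"number"}},"required":["motion"]}

```bash
mkdir -p pics; ls
python3 - <<'E'
from cell import robot
import cv2,numpy as np
o=robot.observe();print({k:np.round(v,3) for k,v in o.items()})
for n in("side","top"):
    c=robot.read_camera(n);cv2.imwrite(f"pics/{n}0.png",c["image"][:,:,::-1]);np.savez(f"{n}0.npz",**c)
    print(n,c["vfov"],c["cx"],c["cy"],np.round(c["extrinsics"],3).tolist(),[k for k in c])
E
```

```text
pics
{'time': np.float64(0.0), 'qpos': array([ 1.121,  0.343,  1.525, -0.   ,  1.275, -0.146]), 'qvel': array([ 0.   , -0.   ,  0.001,  0.   , -0.   ,  0.001]), 'joint_efforts': array([ -0.   , -43.124, -24.422,   0.072,   0.056,  -0.   ]), 'tool_pos': array([0.157, 0.501, 0.203]), 'tool_rot': array([-3.14 , -0.   ,  2.838]), 'contact_force': array([ 0.789, -0.578, -0.057]), 'torque': array([ 0.015, -0.019,  0.011]), 'grip_force': np.float64(0.0), 'opening': np.float64(0.092)}
side 45.64773548330737 281.930811588184 211.01823665266696 [[-0.977, 0.114, -0.18, 0.441], [-0.213, -0.532, 0.82, 0.767], [-0.002, 0.839, 0.544, 0.699], [0.0, 0.0, 0.0, 1.0]] ['image', 'range_z', 'vfov', 'cx', 'cy', 'extrinsics']
top 47.57652165088236 274.78841722921584 203.91909219600777 [[0.014, 0.996, -0.084, 0.552], [-0.999, 0.011, -0.035, -0.071], [-0.034, 0.084, 0.996, 1.236], [0.0, 0.0, 0.0, 1.0]] ['image', 'range_z', 'vfov', 'cx', 'cy', 'extrinsics']
```

View pics/side0.png

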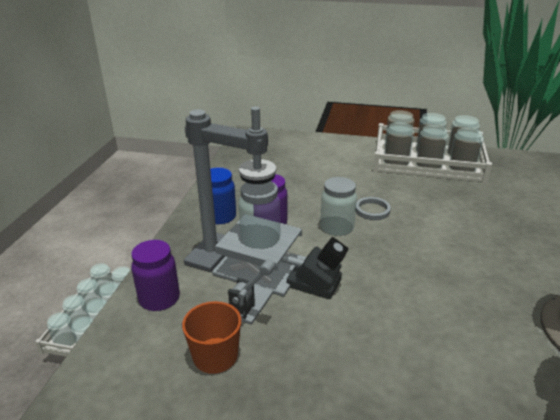

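View pics/top0.png

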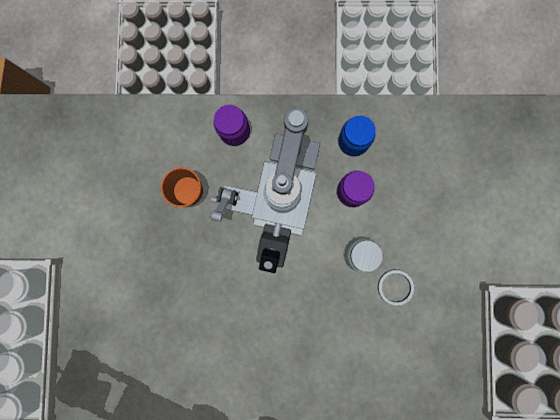

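Side view: jack at about (260,250), knob (333,250), cam lever (240,297), pot (213,335). Top view: platform around (285,200), knob (268,262), lever (222,205), column (296,118), ring (396,287), jar_b (366,255).

```bash
cat > h.py <<'E'
import numpy as np,cv2
def pts(c):
    H,W=c["range_z"].shape; f=H/2/np.tan(np.radians(float(c["vfov"]))/2)
    v,u=np.mgrid[:H,:W]; z=c["range_z"].astype(float)
    P=np.stack([(u-c["cx"])/f*z,-(v-c["cy"])/f*z,-z],-1)
    E=c["extrinsics"]; return P@E[:3,:3].T+E[:3,3]
E
python3 - <<'E'
from h import *
P={};
for n in("side","top"):
    c=dict(np.load(n+"0.npz"));P[n]=pts(c);P[n][c["range_z"]==0]=np.nan
T=P["top"]
for p in [(268,265),(283,182),(296,118),(366,255),(396,287),(260,215),(182,190),(222,205),(213,217),(230,192),(245,203),(100,200)]: print(p,np.round(T[p[1],p[0]],3))
S=P["side"]
print("side");[print(p,np.round(S[p[1],p[0]],3)) for p in [(333,245),(338,242),(257,170),(240,297),(270,215)]]
def rect(T,lo,hi,box,name):
    m=(T[...,2]>lo)&(T[...,2]<hi)&(T[...,0]>box[0])&(T[...,0]<box[1])&(T[...,1]>box[2])&(T[...,1]<box[3])
    q=T[m]; r=cv2.minAreaRect((q[:,:2]*1000).astype(np.float32)); print(name,m.sum(),r,q[:,2].mean())
    return m
cx,cy=T[200,260][:2]
rect(T,.078,.092,(.45,.72,-.2,.0),"plat top");rect(S,.078,.092,(.45,.72,-.2,.0),"plat side")
np.save("T.npy",T);np.save("S.npy",S)
for n in P:
    im=cv2.imread(f"pics/{n}0.png")
    x0,y0=(190,150) if n=="top" else (200,160)
    im=im[y0:y0+140,x0:x0+160]
    cv2.imwrite(f"pics/{n}0c.png",cv2.resize(im,None,fx=4,fy=4,interpolation=cv2.INTER_CUBIC))
E
```

```text
(268, 265) [ 0.503 -0.017  0.11 ]
(283, 182) [ 0.666 -0.055  0.366]
(296, 118) [ 0.794 -0.078  0.336]
(366, 255) [ 0.53  -0.244  0.123]
(396, 287) [ 0.447 -0.339 -0.001]
(260, 215) [0.622 0.005 0.084]
(182, 190) [0.69  0.216 0.008]
(222, 205) [0.644 0.095 0.104]
(213, 217) [0.612 0.109 0.147]
(230, 192) [0.679 0.081 0.072]
(245, 203) [0.657 0.05  0.009]
(100, 200) [ 0.662  0.436 -0.003]
side
(333, 245) [ 0.511 -0.014  0.116]
(338, 242) [ 0.503 -0.031  0.111]
(257, 170) [ 0.667 -0.043  0.248]
(240, 297) [0.66  0.125 0.077]
(270, 215) [ 0.638 -0.021  0.164]
plat top 1203 ((614.348388671875, -100.89596557617188), (213.10641479492188, 198.29331970214844), 0.6724424362182617) 0.0853420254964399
plat side 904 ((654.5667724609375, -53.753448486328125), (162.88973999023438, 244.51913452148438), 35.44580841064453) 0.08453571907669122
```

View pics/top0c.png

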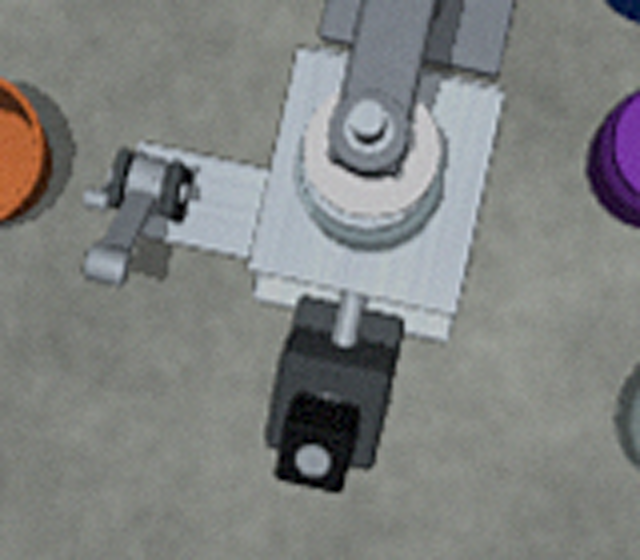

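The crop (offset (190,150), 4x) shows the platform corners at crop (298,45), (503,88), (455,312) and (252,268), and the knob's top face at (314,458).

Run:
```python
from h import *
from cell import robot
c=dict(np.load("top0.npz"));T=np.load("T.npy");S=np.load("S.npy")
f=210/np.tan(np.radians(float(c["vfov"]))/2);E=c["extrinsics"]
def cast(u,v,z):
    d=E[:3,:3]@np.array([(u-c["cx"])/f,-(v-c["cy"])/f,-1]);return (E[:3,3]+d*(z-E[2,3])/d[2])[:2]
q=[cast(190+a/4,150+b/4,.085) for a,b in[(298,45),(503,88),(455,312),(252,268)]]
print(np.round(q,4),np.mean(q,0))
for i in range(4):
    d=q[(i+1)%4]-q[i];print(np.linalg.norm(d),np.degrees(np.arctan2(d[1],d[0])))
# platform points component
m=(np.abs(T[...,2]-.085)<.006).astype(np.uint8);n,l,st,_=cv2.connectedComponentsWithStats(m)
k=l[215,260];print(st[k],cv2.minAreaRect((T[l==k][:,:2]*1000).astype(np.float32)))
# arm cap / column
for z0,p in[(.366,(283,182)),(.336,(296,118))]:
    m=(np.abs(T[...,2]-z0)<.004).astype(np.uint8);n,l,st,ce=cv2.connectedComponentsWithStats(m);k=l[p[1],p[0]];print(z0,st[k],np.nanmean(T[l==k],0))
# stand pad & lid: side view heights along pad
for N in(T,S):
  r=np.hypot(N[...,0]-.67,N[...,1]+.045)
  z=N[...,2][r<.045];print(np.histogram(z[z>.1],bins=np.arange(.1,.36,.01)))
# knob upper plane
for N in(T,S):
  m=(np.hypot(N[...,0]-.505,N[...,1]+.02)<.04)&(N[...,2]>.09);w=N[m];print(len(w),w.mean(0),w.max(0))
```

```text
[[ 0.7538 -0.0037]
 [ 0.7283 -0.129 ]
 [ 0.5917 -0.101 ]
 [ 0.6169  0.0221]] [ 0.67267765 -0.05292394]
0.12786465605521685 -101.50792479862702
0.13938740582235734 168.40792298105063
0.12564803873081576 78.46094799395648
0.1393335207046899 -10.68057090716134
[ 252  162   64   67 1699] ((672.5761108398438, -50.65362548828125), (130.1302947998047, 139.99502563476562), 78.30812072753906)
0.366 [277 175   9   9  54] [ 0.67185646 -0.0517898   0.36773528]
0.336 [288 111  17  17  86] [ 0.78995638 -0.07651822  0.33815331]
(array([  9,   9,   8,  10,  11,   5,  13,  98,  62,  10, 100,   1,   0,
         0, 386, 100,   0,   0,   1,   9,  13, 236, 228,  19,   5]), array([0.1 , 0.11, 0.12, 0.13, 0.14, 0.15, 0.16, 0.17, 0.18, 0.19, 0.2 ,
       0.21, 0.22, 0.23, 0.24, 0.25, 0.26, 0.27, 0.28, 0.29, 0.3 , 0.31,
       0.32, 0.33, 0.34, 0.35]))
(array([157, 165, 167, 165, 166, 177, 179, 245, 191, 163, 506,   0,   3,
       137, 562,  39,  37,  31,  56, 167, 183, 227, 162,  45,  45]), array([0.1 , 0.11, 0.12, 0.13, 0.14, 0.15, 0.16, 0.17, 0.18, 0.19, 0.2 ,
       0.21, 0.22, 0.23, 0.24, 0.25, 0.26, 0.27, 0.28, 0.29, 0.3 , 0.31,
       0.32, 0.33, 0.34, 0.35]))
385 [ 0.51396598 -0.01815458  0.10838548] [0.54246411 0.00692691 0.12191313]
471 [ 0.50926765 -0.00861512  0.10554313] [0.53795074 0.00859474 0.12098399]
```

```bash
cat >> h.py <<'E'
from scipy.spatial.transform import Rotation as Ro
O=np.array([.6723,-.0515,0]);psi=np.radians(-11.6)
J=Ro.from_euler('z',psi).as_matrix()
K=O+J@[-.164,0,.095];ax=J@[-np.sin(np.radians(28)),0,np.cos(np.radians(28))]
yj=J[:,1];RK=np.stack([np.cross(yj,-ax),yj,-ax],1)   # knob grasp orientation
def cur():
    from cell import robot
    o=robot.observe();return o,np.array(o["tool_pos"]),Ro.from_euler('xyz',o["tool_rot"]).as_matrix()
def rel(p,R,q,Q):  # from pose p,R to q,Q
    return np.round(np.r_[R.T@(q-p)/.1,Ro.from_matrix(R.T@Q).as_rotvec()/np.pi],3)
E
python3 - <<'E'
from h import *
o,p,R=cur()
for d in(.09,0): 
    q=K+ax*(-.015+d);print(q,rel(p,R,q,RK))
print(rel(p,RK,K+ax*.075,RK))
E
```

```text
[ 0.47715845 -0.01144319  0.16122107] [-4.588 -3.927  0.423 -0.008 -0.156 -0.032]
[ 0.5185479  -0.01993923  0.08175579] [-5.009 -3.883  1.217 -0.008 -0.156 -0.032]
[-3.483 -4.372  2.325  0.     0.     0.   ]
```

>>> move_arm(motion=[[-0.46,-0.39,0,0,0,0],[-0.92,-0.78,0,0,0,0],[-0.92,-0.78,0,0,0,0]], fingers=1)

```text
time: 0.48
tool_pos: [0.2229, 0.3963, 0.2035]
tool_rot: [-3.14, 0.0, 2.833]
contact_force: [-0.6, 2.2, -0.2]
opening: 0.0919
grip_force: 0.0
```

>>> move_arm(motion=[[-0.46,-0.39,0,0,0,0],[-0.92,-0.78,0,0,0,0],[-0.92,-0.78,0,0,0,0]])

```text
time: 0.85
tool_pos: [0.2875, 0.295, 0.2036]
tool_rot: [-3.141, 0.0, 2.832]
contact_force: [-0.6, -0.1, -0.0]
opening: 0.0919
grip_force: 0.0
```

>>> move_arm(motion=[[-0.46,-0.39,0,0,0,0],[-0.92,-0.78,0,0,0,0],[-0.92,-0.78,0,0,0,0]])

```text
time: 1.23
tool_pos: [0.3521, 0.1936, 0.2035]
tool_rot: [3.141, 0.0, 2.833]
contact_force: [-0.2, 1.3, 0.4]
opening: 0.0916
grip_force: 0.0
```

>>> move_arm(motion=[[-0.46,-0.39,0,0,0,0],[-0.92,-0.78,0,0,0,0],[-0.92,-0.78,0,0,0,0]])

```text
time: 1.6
tool_pos: [0.4164, 0.0924, 0.2034]
tool_rot: [3.141, 0.0, 2.834]
contact_force: [-0.7, -0.5, -0.1]
opening: 0.0919
grip_force: 0.0
```

Run:
```python
from h import *
o,p,R=cur();print(o["time"],p,o["qpos"])
q=K+ax*.075;print(rel(p,R,q,RK))
```

```text
1.6 [0.41640931 0.09236441 0.20335431] [ 3.79870293e-02  1.60870941e-01  1.77224684e+00  2.61529024e-04
  1.20829518e+00 -1.22569119e+00]
[-0.893 -0.806  0.421 -0.008 -0.155 -0.033]
```

>>> move_arm(motion=[[-0.3,-0.27,0.1,0,-0.05,-0.01],[-0.6,-0.54,0.25,-0.005,-0.1,-0.02],[-0.893,-0.806,0.421,-0.008,-0.155,-0.033],[-0.893,-0.806,0.421,-0.008,-0.155,-0.033],[-0.893,-0.806,0.421,-0.008,-0.155,-0.033]])

```text
time: 2.22
tool_pos: [0.4753, -0.0083, 0.161]
tool_rot: [3.14, 0.486, 2.944]
contact_force: [0.2, 0.6, 0.2]
opening: 0.0917
grip_force: 0.0
```

Run:
```python
from h import *
from cell import robot
o,p,R=cur();print(p,o["qpos"],rel(p,R,K-ax*.015,RK))
c=robot.read_camera("wrist");np.savez("w1.npz",**c,p=p,R=R);print(c["vfov"],c["cx"],c["cy"],c["hand_eye"])
cv2.imwrite("pics/w1.png",c["image"][:,:,::-1])
# predicted knob top centre/corners in image
f=210/np.tan(np.radians(c["vfov"])/2);H=np.linalg.inv(c["hand_eye"])
for s in[(0,0),(21,21),(21,-21),(-21,-21),(-21,21)]:
    X=K+ax*.02+RK@[s[0]/1e3,s[1]/1e3,0];t=R.T@(X-p);q=H[:3,:3]@t+H[:3,3]
    d=np.array([q[0],-q[1],-q[2]]);th=np.arctan2(np.hypot(d[0],d[1]),d[2]);e=d[:2]/np.hypot(*d[:2])
    print(s,np.round([c["cx"]+f*th*e[0],c["cy"]+f*th*e[1]],1))
```

```text
[ 0.47528233 -0.00827716  0.16103645] [-0.1707832   0.06904467  2.14593288 -0.02595799  0.44108043 -1.52401109] [-0.025 -0.031  0.91   0.001 -0.001  0.001]
65.70646984690485 281.563388713438 206.76972979375353 [[ 7.58648022e-04  9.56183121e-01  2.92768276e-01  7.82440844e-02]
 [ 9.99999147e-01 -1.03666842e-03  7.94476348e-04 -8.70665684e-05]
 [ 1.06316850e-03  2.92767423e-01 -9.56183092e-01 -1.81186853e-01]
 [ 0.00000000e+00  0.00000000e+00  0.00000000e+00  1.00000000e+00]]
(0, 0) [278.1 216.8]
(21, 21) [306.  190.4]
(21, -21) [250.3 190.2]
(-21, -21) [251.6 241.7]
(-21, 21) [304.5 241.9]
```

View pics/w1.png

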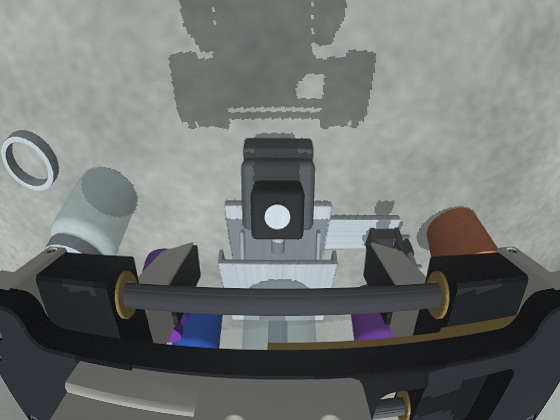

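The wrist view shows the knob's white dot at (277,217), against a prediction of (278,217), so the pose is good. I'll descend and grip.

>>> move_arm(motion=[[-0.02,-0.03,0.3,0,0,0],[-0.025,-0.03,0.6,0,0,0],[-0.025,-0.03,0.91,0,0,0],[-0.025,-0.03,0.91,0,0,0]])

```text
time: 2.78
tool_pos: [0.5238, -0.0205, 0.0951]
tool_rot: [-3.14, 0.467, 2.945]
contact_force: [-0.5, 0.4, -0.3]
opening: 0.0918
grip_force: 0.0
```

>>> move_arm(motion=[[0,0,0,0,0,0],[0,0,0,0,0,0],[0,0,0,0,0,0],[0,0,0,0,0,0],[0,0,0,0,0,0],[0,0,0,0,0,0],[0,0,0,0,0,0],[0,0,0,0,0,0]], fingers=-0.3, newtons=30)

```text
time: 3.78
tool_pos: [0.5226, -0.0218, 0.0955]
tool_rot: [-3.14, 0.467, 2.944]
contact_force: [0.3, 0.1, 0.3]
opening: 0.0321
grip_force: 0.0
```

Run:
```python
from h import *
o,p,R=cur();print(o);print(rel(p,R,K-ax*.015,RK), R.T@o["torque"],R.T@o["contact_force"])
```

```text
{'time': 3.775, 'qpos': array([-0.18231994,  0.27903562,  2.1123815 , -0.03262397,  0.28305465,
       -1.52547859]), 'qvel': array([-6.79420750e-04,  8.39140677e-04,  3.10213283e-04, -1.02126601e-03,
        5.72845855e-05, -1.15218826e-03]), 'joint_efforts': array([-3.14369674e-03, -3.31155467e+01, -1.77755874e+01, -5.33479464e-02,
       -2.02481456e+00, -1.66444847e-02]), 'tool_pos': array([ 0.52258489, -0.02182047,  0.0955199 ]), 'tool_rot': array([-3.13954221,  0.46734166,  2.94360164]), 'contact_force': array([0.29706488, 0.05890437, 0.30249179]), 'torque': array([ 0.03643402,  0.28772978, -0.01674471]), 'grip_force': 0.0, 'opening': 0.032140012114364104}
[ 0.101  0.011  0.103  0.    -0.007  0.001] [0.02617959 0.28928595 0.00495187] [-0.38596202  0.11589063 -0.14429564]
```

Run:
```python
from h import *
from cell import robot
a=robot.read_camera("side")["image"][140:330,200:440,::-1];b=robot.read_camera("wrist")["image"][:,:,::-1]
cv2.imwrite("pics/c2.png",np.hstack([cv2.resize(a,(400,316)),cv2.resize(b,(400,316))]))
```

```text
(no output)
```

View pics/c2.png

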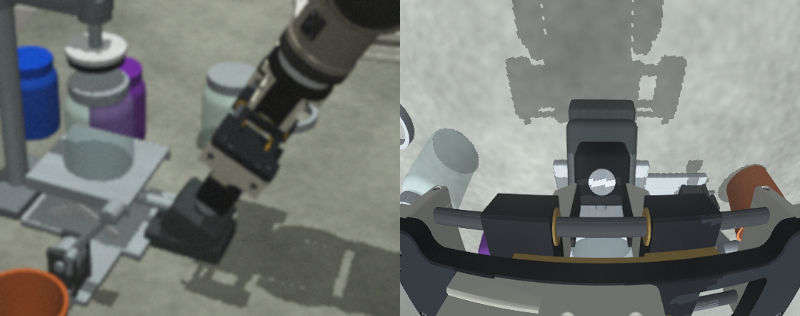

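The side view shows the fingers just above the housing beside the knob, and the wrist view shows the dot at (600,182) between or in front of the fingertips. I'll measure it in the tool frame.

Run:
```python
from h import *
from cell import robot
def wpts(c):
    f=210/np.tan(np.radians(float(c["vfov"]))/2);v,u=np.mgrid[:420,:560];x=u-c["cx"];y=v-c["cy"];r=np.hypot(x,y)+1e-9;th=r/f
    z=c["range_z"];k=np.tan(th)/r*z;P=np.stack([x*k,-y*k,-z],-1);H=c["hand_eye"];return P@H[:3,:3].T+H[:3,3]
c=robot.read_camera("wrist");T=wpts(c)
i=c["image"].astype(int)
w=dict(np.load("w1.npz"));W=wpts(w)
d=W[210:225,270:286].reshape(-1,3);print("before: dot world",np.median(d@w["R"].T+w["p"],0),"pred",K+ax*.02)
for v in (225,235,242,250,260): print(v,[np.round(T[v,u]*1e3).tolist() for u in(230,245,262,280,298,310,330)])
```

```text
before: dot world [ 0.50395774 -0.01743256  0.11144781] pred [ 0.502452   -0.01663521  0.11265895]
225 [[-28.0, -49.0, 106.0], [19.0, -20.0, -20.0], [19.0, -10.0, -21.0], [20.0, -1.0, -23.0], [19.0, 8.0, -21.0], [19.0, 15.0, -22.0], [-28.0, 46.0, 107.0]]
235 [[-41.0, -51.0, 114.0], [13.0, -20.0, -21.0], [14.0, -11.0, -21.0], [14.0, -1.0, -23.0], [14.0, 8.0, -23.0], [13.0, 15.0, -21.0], [-41.0, 47.0, 113.0]]
242 [[-51.0, -52.0, 119.0], [9.0, -20.0, -20.0], [10.0, -11.0, -22.0], [10.0, -1.0, -23.0], [10.0, 8.0, -23.0], [9.0, 15.0, -21.0], [-50.0, 48.0, 117.0]]
250 [[10.0, -26.0, -32.0], [9.0, -19.0, -31.0], [5.0, -11.0, -21.0], [6.0, -1.0, -23.0], [6.0, 9.0, -23.0], [5.0, 15.0, -22.0], [10.0, 24.0, -32.0]]
260 [[10.0, -24.0, -45.0], [8.0, -18.0, -40.0], [-1.0, -11.0, -21.0], [-1.0, -1.0, -23.0], [-1.0, 9.0, -22.0], [-1.0, 15.0, -21.0], [9.0, 23.0, -43.0]]
```

>>> move_arm(motion=[[0,0,0,0,0,0],[0,0,0,0,0,0],[0,0,-0.11,0,0,0],[0,0,-0.11,0,0,0],[0,0,-0.11,0,0,0]], fingers=0.4)

```text
time: 4.55
tool_pos: [0.5178, -0.0208, 0.1057]
tool_rot: [-3.14, 0.468, 2.944]
contact_force: [0.1, 0.1, -0.2]
opening: 0.0643
grip_force: 0.0
```

Run:
```python
from h import *
o,p,R=cur();print(p,o["qpos"],o["opening"]);print(rel(p,R,K-ax*.015,RK))
```

```text
[ 0.51783362 -0.02079445  0.10572963] [-0.18193975  0.25115986  2.11237374 -0.03031302  0.31011451 -1.52774888] 0.06428257078827178
[ 0.103  0.01   0.216  0.    -0.007  0.001]
```

>>> move_arm(motion=[[0.1,0.01,0,0,-0.007,0],[0.103,0.01,0.05,0,-0.007,0],[0.103,0.01,0.11,0,-0.007,0],[0.103,0.01,0.11,0,-0.007,0],[0.103,0.01,0.11,0,-0.007,0]])

```text
time: 5.18
tool_pos: [0.5162, -0.0186, 0.101]
tool_rot: [-3.138, 0.474, 2.944]
contact_force: [0.1, 0.5, -0.2]
opening: 0.0642
grip_force: 0.0
```

Run:
```python
from h import *
o,p,R=cur();print(p,o["qpos"],o["opening"]);print(rel(p,R,K-ax*.015,RK))
```

```text
[ 0.51621251 -0.01857543  0.10096391] [-0.17519284  0.25761948  2.12722131 -0.04953943  0.28291063 -1.50300223] 0.06421567479832337
[ 0.065 -0.008  0.183 -0.    -0.005  0.001]
```

```bash
cat >> h.py <<'E'
def RT(phi,delta,lat=0): # tool tilt reduced by delta (rad) from the knob axis, turned phi about tool z
    t=np.radians(28)-delta;a=J@[-np.sin(t),0,np.cos(t)]
    B=np.stack([np.cross(yj,-a),yj,-a],1);return B@Ro.from_euler('z',phi).as_matrix(),a
E
python3 - <<'E'
from h import *
o,p,R=cur();Q,a=RT(0,.055);q=K+ax*.008-a*.015;print(q,rel(p,R,q,Q),o["qpos"])
E
```

```text
[ 0.51414521 -0.01903548  0.08845227] [ 0.074 -0.008  0.102 -0.     0.013  0.001] [-0.17519284  0.25761948  2.12722131 -0.04953943  0.28291063 -1.50300223]
```

>>> move_arm(motion=[[0,0,0,0,0.013,0],[0.074,-0.008,0.05,0,0.013,0],[0.074,-0.008,0.102,0,0.013,0],[0.074,-0.008,0.102,0,0.013,0],[0.074,-0.008,0.102,0,0.013,0]])

```text
time: 5.8
tool_pos: [0.514, -0.019, 0.0885]
tool_rot: [-3.138, 0.434, 2.944]
contact_force: [0.3, 0.1, -0.7]
opening: 0.0644
grip_force: 0.0
```

Run:
```python
from h import *
o,p,R=cur();Q,a=RT(0,.055);q=K+ax*.008-a*.015;print(q,rel(p,R,q,Q),o["qpos"])
```

```text
[ 0.51414521 -0.01903548  0.08845227] [-0.001 -0.     0.002 -0.    -0.     0.001] [-0.17807034  0.28556057  2.11053161 -0.03833153  0.31222105 -1.51618022]
```

>>> move_arm(motion=[[0,0,0.04,0,0,0],[0,0,0.04,0,0,0],[0,0,0.04,0,0,0],[0,0,0.04,0,0,0],[0,0,0.04,0,0,0],[0,0,0.04,0,0,0],[0,0,0.04,0,0,0],[0,0,0.04,0,0,0]], fingers=-1, newtons=35)

```text
time: 6.8
tool_pos: [0.5155, -0.0199, 0.085]
tool_rot: [-3.138, 0.433, 2.943]
contact_force: [-0.4, -5.2, 0.2]
opening: 0.0411
grip_force: 35.0
```

Run:
```python
from h import *
o,p,R=cur();print(p,o["qpos"],o["opening"],o["grip_force"],R.T@o["torque"],R.T@o["contact_force"])
```

```text
[ 0.51553923 -0.01987373  0.08498346] [-0.17919464  0.29518672  2.11053039 -0.03998344  0.3028382  -1.5152072 ] 0.041113464281635315 34.99406039714813 [0.70684073 0.30407092 0.03468189] [-0.65889228 -5.19155642  0.05682669]
```

>>> move_arm(motion=[[0,0,0,0,0,0.03],[0,0,0,0,0,0.06],[0,0,0,0,0,0.09],[0,0,0,0,0,0.12],[0,0,0,0,0,0.15]], newtons=50)

```text
time: 7.42
tool_pos: [0.5156, -0.02, 0.085]
tool_rot: [2.937, 0.385, 2.429]
contact_force: [-1.9, -7.2, -0.4]
opening: 0.0405
grip_force: 50.3
```

```bash
cat > t.py <<'E'
from h import *
o,p,R=cur()
Q,a=RT(0,.055);r=Ro.from_matrix(Q.T@R).as_rotvec()
n=K+ax*.01;d=p-n;t=p-n-ax*(ax@d)
print("t",o["time"],"rot",r.round(3),"j",o["qpos"].round(3),"open",o["opening"],o["grip_force"],"T",(R.T@o["torque"]).round(3),"F",(R.T@o["contact_force"]).round(1),"offaxis",t.round(4), ax@d)
E
python3 t.py
```

```text
t 7.425 rot [ 0.002 -0.001  0.47 ] j [-0.179  0.295  2.111 -0.041  0.303 -1.042] open 0.04048558349989777 50.29566049575806 T [ 0.093 -0.13  -0.423] F [-2.9 -6.9  0.2] offaxis [-0.001  -0.0005 -0.0005] -0.020741449017686514
```

>>> move_arm(motion=[[0,0,0,0,0,0.04],[0,0,0,0,0,0.08],[0,0,0,0,0,0.12],[0,0,0,0,0,0.16],[0,0,0,0,0,0.18]])

```text
time: 8.05
tool_pos: [0.5155, -0.0205, 0.0847]
tool_rot: [2.764, 0.219, 1.862]
contact_force: [-2.5, -10.7, -6.3]
opening: 0.0408
grip_force: 50.8
```

```bash
python3 t.py
python3 - <<'E'
from h import *
from cell import robot
a=robot.read_camera("side");np.savez("s3.npz",**a);im=a["image"][130:290,180:360,::-1]
cv2.imwrite("pics/s3.png",cv2.resize(im,None,fx=3.6,fy=3.6,interpolation=cv2.INTER_CUBIC))
E
```

```text
t 8.05 rot [ 3.000e-03 -1.000e-03  1.035e+00] j [-0.18   0.296  2.111 -0.041  0.302 -0.476] open 0.04082972458846542 50.7514750957489 T [-0.055 -1.285 -0.401] F [-8.  -8.1  5.6] offaxis [-0.0012 -0.0009 -0.0005] -0.021032237343853667
```

View pics/s3.png

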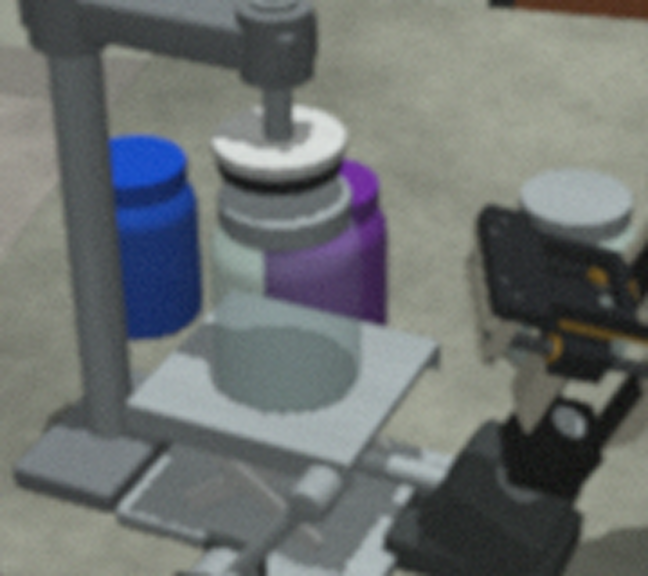

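The crop shows the pad's dark rubber lower edge at crop (280,193), just above the lid, with a small gap left. I'll compute it.

Run:
```python
from h import *
c=dict(np.load("s3.npz"));N=pts(c);E=c["extrinsics"]
f=210/np.tan(np.radians(float(c["vfov"]))/2)
r=np.hypot(N[...,0]-O[0],N[...,1]-O[1])
for v in range(170,200): print(v,np.round(N[v,258],3),round(r[v,258],3),c["image"][v,258])
```

```text
170 [ 0.666 -0.045  0.247] 0.009 [129 134 130]
171 [ 0.664 -0.037  0.249] 0.017 [145 149 148]
172 [ 0.663 -0.035  0.248] 0.019 [184 184 185]
173 [ 0.662 -0.032  0.248] 0.022 [207 212 209]
174 [ 0.662 -0.03   0.247] 0.024 [214 219 216]
175 [ 0.661 -0.027  0.246] 0.027 [209 214 210]
176 [ 0.659 -0.021  0.247] 0.033 [178 183 180]
177 [ 0.658 -0.017  0.248] 0.037 [138 138 138]
178 [ 0.658 -0.017  0.245] 0.037 [116 117 113]
179 [ 0.658 -0.017  0.244] 0.038 [94 96 96]
180 [ 0.659 -0.017  0.241] 0.037 [67 66 66]
181 [ 0.66  -0.021  0.237] 0.033 [40 39 40]
182 [ 0.66  -0.023  0.233] 0.031 [25 28 28]
183 [ 0.659 -0.02   0.233] 0.034 [37 36 39]
184 [ 0.659 -0.019  0.231] 0.035 [77 80 81]
185 [ 0.666 -0.043  0.215] 0.011 [ 98 104 105]
186 [ 0.665 -0.04   0.215] 0.014 [104 109 109]
187 [ 0.664 -0.036  0.214] 0.017 [102 106 107]
188 [ 0.663 -0.032  0.215] 0.021 [102 111 110]
189 [ 0.662 -0.028  0.215] 0.026 [102 112 110]
190 [ 0.662 -0.026  0.214] 0.027 [108 117 117]
191 [ 0.66  -0.019  0.216] 0.035 [133 142 145]
192 [ 0.66  -0.018  0.215] 0.036 [149 158 160]
193 [ 0.659 -0.015  0.214] 0.039 [128 134 135]
194 [ 0.658 -0.014  0.213] 0.04 [94 97 99]
195 [ 0.659 -0.016  0.209] 0.038 [83 90 89]
196 [ 0.658 -0.012  0.209] 0.042 [81 88 87]
197 [ 0.659 -0.013  0.206] 0.041 [85 90 92]
198 [ 0.658 -0.012  0.205] 0.041 [80 86 86]
199 [ 0.659 -0.013  0.202] 0.041 [80 79 92]
```

>>> move_arm(motion=[[0,0,0,0,0,0.04],[0,0,0,0,0,0.08],[0,0,0,0,0,0.12],[0,0,0,0,0,0.16]])

```text
time: 8.6
tool_pos: [0.5151, -0.0204, 0.0847]
tool_rot: [2.709, 0.016, 1.396]
contact_force: [-5.0, -10.1, -1.9]
opening: 0.0405
grip_force: 50.9
```

```bash
python3 t.py
```

```text
t 8.6 rot [ 0.003 -0.002  1.539] j [-0.18   0.295  2.111 -0.041  0.303  0.028] open 0.04052874393090873 50.86998827755451 T [-0.253 -1.773 -0.399] F [-10.8  -3.7   0.6] offaxis [-0.0016 -0.0009 -0.0007] -0.020801592958171813
```

>>> move_arm(motion=[[0,0,0,0,0,0.04],[0,0,0,0,0,0.08],[0,0,0,0,0,0.12],[0,0,0,0,0,0.16]])

```text
time: 9.1
tool_pos: [0.5147, -0.0204, 0.0844]
tool_rot: [2.751, -0.188, 0.935]
contact_force: [-4.6, -9.3, -2.3]
opening: 0.0407
grip_force: 50.5
```

```bash
python3 t.py
```

```text
t 9.1 rot [ 4.000e-03 -2.000e-03  2.041e+00] j [-0.18   0.295  2.112 -0.042  0.303  0.53 ] open 0.04073177739406462 50.53995744616259 T [-0.914 -1.834 -0.371] F [-10.5   1.6   1.1] offaxis [-0.002  -0.0008 -0.0009] -0.02091997443565571
```

>>> move_arm(motion=[[0,0,0,0,0,0.03],[0,0,0,0,0,0.06],[0,0,0,0,0,0.09],[0,0,0,0,0,0.12]])

```text
time: 9.6
tool_pos: [0.5144, -0.0202, 0.0842]
tool_rot: [2.844, -0.316, 0.569]
contact_force: [-3.4, -8.4, -3.7]
opening: 0.0407
grip_force: 50.2
```

```bash
python3 t.py
```

```text
t 9.6 rot [ 5.000e-03 -2.000e-03  2.417e+00] j [-0.18   0.296  2.112 -0.041  0.304  0.906] open 0.04068544432894077 50.15206038951874 T [-0.883 -1.429 -0.412] F [-8.2  4.6  2.7] offaxis [-0.0023 -0.0006 -0.0012] -0.02097731885269147
```

>>> move_arm(motion=[[0,0,0,0,0,0.01],[0,0,0,0,0,0.02],[0,0,0,0,0,0.03]])

```text
time: 9.98
tool_pos: [0.5143, -0.0201, 0.0841]
tool_rot: [2.874, -0.342, 0.475]
contact_force: [-2.9, -8.2, -3.5]
opening: 0.041
grip_force: 50.1
```

```bash
python3 t.py
```

```text
t 9.975 rot [ 5.000e-03 -2.000e-03  2.509e+00] j [-0.18   0.296  2.112 -0.041  0.304  0.998] open 0.04097210349084987 50.069721937179565 T [-0.847 -1.312 -0.404] F [-7.1  5.4  2.7] offaxis [-0.0024 -0.0006 -0.0012] -0.02098185190334351
```

>>> move_arm(motion=[[0,0,0,0,0,0.01],[0,0,0,0,0,0.02],[0,0,0,0,0,0.025]])

```text
time: 10.35
tool_pos: [0.5143, -0.02, 0.0841]
tool_rot: [2.902, -0.361, 0.395]
contact_force: [-3.0, -7.2, -2.0]
opening: 0.0406
grip_force: 50.1
```

```bash
python3 t.py
python3 - <<'E'
from h import *
from cell import robot
c=robot.read_camera("side");N=pts(c);c0=dict(np.load("s3.npz"));N0=pts(c0)
for v in range(178,196): print(v,np.round(N[v,258],3),c["image"][v,258])
r=np.hypot(N[...,0]-O[0],N[...,1]-O[1])
pl=lambda N:np.median(N[235:250,225:232,2])
print("plat",pl(N0),pl(N))
E
```

```text
t 10.35 rot [ 5.000e-03 -2.000e-03  2.587e+00] j [-0.18   0.296  2.112 -0.041  0.304  1.076] open 0.040591346844871284 50.078698815030975 T [-0.709 -1.101 -0.603] F [-5.9  5.3  1.2] offaxis [-0.0024 -0.0004 -0.0012] -0.020971629421233845
178 [0.441 0.767 0.699] [112 112 113]
179 [ 0.658 -0.017  0.243] [91 91 91]
180 [ 0.66  -0.021  0.239] [53 54 53]
181 [ 0.66  -0.021  0.237] [28 28 29]
182 [ 0.66  -0.021  0.235] [24 26 26]
183 [ 0.659 -0.02   0.233] [54 60 61]
184 [ 0.66  -0.02   0.231] [120 125 129]
185 [ 0.66  -0.02   0.229] [148 155 157]
186 [ 0.658 -0.014  0.23 ] [125 135 134]
187 [ 0.658 -0.015  0.227] [ 93  99 100]
188 [ 0.658 -0.013  0.227] [83 89 90]
189 [ 0.658 -0.014  0.224] [84 90 92]
190 [ 0.659 -0.017  0.219] [84 86 90]
191 [ 0.659 -0.016  0.218] [85 86 89]
192 [ 0.659 -0.015  0.217] [ 90  86 104]
193 [ 0.659 -0.015  0.214] [ 99  86 125]
194 [ 0.659 -0.017  0.21 ] [114  89 144]
195 [ 0.659 -0.016  0.209] [115  91 146]
plat 0.09395517409155463 0.10395456766697697
```

>>> move_arm(motion=[[0,0,0,0,0,0],[0,0,0,0,0,0],[0,0,0,0,0,0],[0,0,0,0,0,0]])

```text
time: 10.9
tool_pos: [0.5143, -0.02, 0.0841]
tool_rot: [2.902, -0.361, 0.396]
contact_force: [-3.5, -8.4, -3.1]
opening: 0.0408
grip_force: 50.0
```

```bash
python3 t.py
```

```text
t 10.9 rot [ 5.000e-03 -2.000e-03  2.587e+00] j [-0.18   0.296  2.112 -0.041  0.304  1.076] open 0.04080463977614 50.02266255731229 T [-0.677 -1.137 -0.401] F [-7.2  6.   2.1] offaxis [-0.0024 -0.0005 -0.0012] -0.02098020560534958
```

```bash
cat >> t.py <<'E'
from cell import robot
L=[]
for i in range(4):
    robot.read_camera("top");s=robot.observe();L.append([(R.T@s["torque"])[2],s["joint_efforts"][5]])
print(np.round(L,3).T, np.mean(L,0))
E
python3 t.py
```

```text
t 10.9 rot [ 5.000e-03 -2.000e-03  2.587e+00] j [-0.18   0.296  2.112 -0.041  0.304  1.076] open 0.04080463977614 50.02266255731229 T [-0.677 -1.137 -0.401] F [-7.2  6.   2.1] offaxis [-0.0024 -0.0005 -0.0012] -0.02098020560534958
[[-0.436 -0.381 -0.413 -0.466]
 [ 0.407  0.407  0.407  0.407]] [-0.42377452  0.40718489]
```

>>> move_arm(motion=[[0,0,0,0,0,0.01],[0,0,0,0,0,0.015]])

```text
time: 11.35
tool_pos: [0.5143, -0.02, 0.0841]
tool_rot: [2.92, -0.372, 0.346]
contact_force: [-3.6, -8.0, -3.4]
opening: 0.0406
grip_force: 50.0
```

```bash
python3 t.py
```

```text
t 11.35 rot [ 0.005 -0.003  2.634] j [-0.18   0.296  2.112 -0.041  0.304  1.124] open 0.04062761214144118 50.04867939540418 T [-0.594 -1.03  -0.535] F [-6.9  5.9  2.3] offaxis [-0.0024 -0.0004 -0.0012] -0.02098487681261741
[[-0.471 -0.45  -0.353 -0.419]
 [ 0.456  0.541  0.451  0.425]] [-0.42320718  0.46799316]
```

>>> move_arm(motion=[[0,0,0,0,0,0.01],[0,0,0,0,0,0.02],[0,0,0,0,0,0.02],[0,0,0,0,0,0.02]])

```text
time: 12.05
tool_pos: [0.5143, -0.0199, 0.0841]
tool_rot: [2.944, -0.385, 0.28]
contact_force: [-3.6, -6.4, -2.5]
opening: 0.0406
grip_force: 49.9
```

```bash
python3 t.py
```

```text
t 12.05 rot [ 0.005 -0.003  2.697] j [-0.18   0.296  2.112 -0.041  0.304  1.186] open 0.04060573659153051 49.9106901884079 T [-0.465 -0.99  -0.391] F [-5.7  5.   1.3] offaxis [-0.0024 -0.0004 -0.0012] -0.021004454523808877
[[-0.369 -0.34  -0.358 -0.403]
 [ 0.346  0.346  0.345  0.345]] [-0.36734857  0.34559166]
```

Run:
```python
from h import *
from cell import robot
A=dict(np.load("side0.npz"))["image"];B=dict(np.load("s3.npz"))["image"]
C=np.mean([robot.read_camera("side")["image"].astype(float) for _ in range(4)],0)
np.save("C.npy",C)
g=lambda I:cv2.cvtColor(np.clip(I,0,255).astype(np.uint8),cv2.COLOR_RGB2GRAY).astype(np.float32)
def sh(I1,I2,x0,x1,y0,y1):
    w=cv2.createHanningWindow((x1-x0,y1-y0),cv2.CV_32F);return np.round(cv2.phaseCorrelate(g(I1)[y0:y1,x0:x1],g(I2)[y0:y1,x0:x1],w),3)
for n,b in dict(pad_top=(232,284,150,179),column=(190,220,130,240),arm=(215,270,118,152)).items(): print(n,sh(A,B,*b),sh(B,C,*b),sh(A,C,*b))
# edge row profiles, columns 252..264
for I in(A,B,C): print(np.round(g(I)[174:222,253:263].mean(1)).astype(int).tolist())
im=np.clip(C[140:230,210:310,::-1],0,255).astype(np.uint8);cv2.imwrite("pics/c4.png",cv2.resize(im,None,fx=6,fy=6,interpolation=cv2.INTER_CUBIC))
```

```text
Traceback (most recent call last):
ValueError: setting an array element with a sequence. The requested array has an inhomogeneous shape after 1 dimensions. The detected shape was (2,) + inhomogeneous part.
```

```bash
cat > v.py <<'E'
from h import *
from cell import robot
A=dict(np.load("side0.npz"))["image"];B=dict(np.load("s3.npz"))["image"]
C=np.mean([robot.read_camera("side")["image"].astype(float) for _ in range(4)],0)
g=lambda I:cv2.cvtColor(np.clip(I,0,255).astype(np.uint8),cv2.COLOR_RGB2GRAY).astype(np.float32)
def sh(I1,I2,x0,x1,y0,y1):
    w=cv2.createHanningWindow((x1-x0,y1-y0),cv2.CV_32F);return np.round(cv2.phaseCorrelate(g(I1)[y0:y1,x0:x1],g(I2)[y0:y1,x0:x1],w)[0],3)
for n,b in dict(pad_top=(232,284,150,179),column=(190,220,130,240),arm=(215,270,118,152)).items(): print(n,sh(A,B,*b),sh(B,C,*b),sh(A,C,*b))
for I in(A,B,C): print(np.round(g(I)[174:222,253:263].mean(1)).astype(int).tolist())
im=np.clip(C[140:230,210:310,::-1],0,255).astype(np.uint8);cv2.imwrite("pics/c4.png",cv2.resize(im,None,fx=6,fy=6,interpolation=cv2.INTER_CUBIC))
E
python3 v.py
```

```text
pad_top [0.062 0.138] [-0.081 -0.319] [ 0.122 -0.452]
column [0.025 0.152] [-0.019 -0.002] [-0.049  0.098]
arm [ 0.016 -0.018] [-0.2    0.053] [-0.081 -0.04 ]
[195, 189, 161, 119, 100, 83, 53, 28, 24, 39, 70, 91, 96, 93, 94, 94, 93, 94, 94, 92, 98, 122, 140, 127, 95, 80, 78, 76, 77, 75, 74, 77, 82, 83, 84, 83, 80, 76, 73, 67, 64, 64, 76, 99, 118, 128, 131, 130]
[217, 211, 181, 137, 114, 94, 62, 33, 28, 45, 80, 104, 108, 108, 107, 106, 115, 143, 155, 130, 97, 89, 89, 89, 87, 84, 84, 90, 95, 94, 95, 92, 88, 83, 80, 76, 72, 73, 82, 106, 130, 144, 147, 148, 148, 146, 135, 119]
[211, 193, 153, 120, 106, 80, 41, 25, 41, 91, 136, 132, 100, 87, 87, 87, 87, 87, 88, 96, 103, 104, 103, 101, 96, 88, 82, 75, 72, 70, 70, 73, 86, 111, 133, 143, 145, 145, 146, 142, 130, 118, 115, 115, 116, 115, 115, 115]
```

View pics/c4.png

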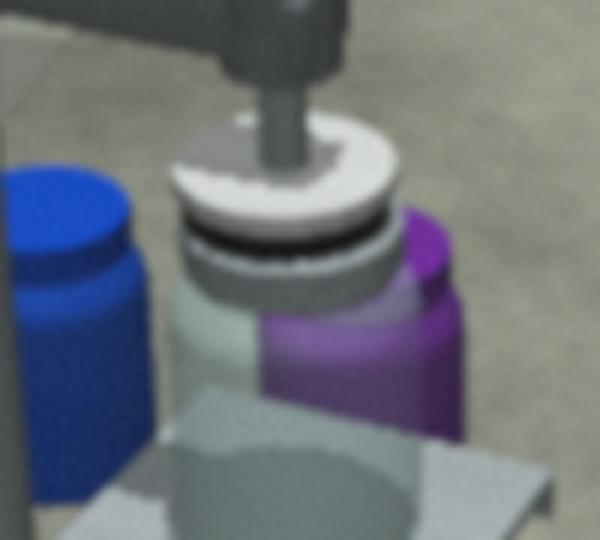

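The view shows the lid against the pad, with the pad shifted up about 0.35 px, or roughly 0.8 mm and 13 N. That is inside the window, so I'll release the knob and back off along the axis.

>>> move_arm(motion=[[0,0,0,0,0,0],[0,0,0,0,0,0],[0,0,0,0,0,0],[0,0,0,0,0,0],[0,0,-0.3,0,0,0],[0,0,-0.7,0,0,0],[0,0,-1,0,0,0],[0,0,-1,0,0,0]], fingers=0.4)

```text
time: 13.65
tool_pos: [0.4753, -0.0107, 0.178]
tool_rot: [2.942, -0.393, 0.281]
contact_force: [0.5, -0.7, -0.2]
opening: 0.0645
grip_force: 0.0
```

```bash
python3 v.py
python3 - <<'E'
from h import *
o,p,R=cur();print(p,o["qpos"],R)
piv=O+J@[-.03,.14,.055];print("pivot",piv)
for c in(0,.95,1.65):
    a=c-np.radians(35);print(c,"tip",piv+J@np.array([np.sin(a),0,np.cos(a)])*.098)
E
```

```text
pad_top [0.062 0.138] [-0.204 -0.325] [ 0.098 -0.395]
column [0.025 0.152] [0.04  0.057] [0.031 0.106]
arm [ 0.016 -0.018] [-0.306 -0.074] [-0.106 -0.059]
[195, 189, 161, 119, 100, 83, 53, 28, 24, 39, 70, 91, 96, 93, 94, 94, 93, 94, 94, 92, 98, 122, 140, 127, 95, 80, 78, 76, 77, 75, 74, 77, 82, 83, 84, 83, 80, 76, 73, 67, 64, 64, 76, 99, 118, 128, 131, 130]
[217, 211, 181, 137, 114, 94, 62, 33, 28, 45, 80, 104, 108, 108, 107, 106, 115, 143, 155, 130, 97, 89, 89, 89, 87, 84, 84, 90, 95, 94, 95, 92, 88, 83, 80, 76, 72, 73, 82, 106, 130, 144, 147, 148, 148, 146, 135, 119]
[209, 191, 152, 119, 105, 79, 40, 25, 41, 90, 134, 131, 98, 86, 86, 86, 86, 86, 87, 95, 102, 103, 102, 100, 94, 87, 81, 75, 71, 69, 68, 71, 86, 110, 132, 142, 144, 144, 144, 141, 128, 117, 114, 113, 113, 114, 114, 114]
[ 0.47423291 -0.01070989  0.17460458] [-0.17471925  0.06207422  2.07754008 -0.02447698  0.5705792   1.17283341] [[ 0.89013777  0.19978002  0.40956403]
 [ 0.25556983 -0.96298299 -0.08571942]
 [ 0.37727816  0.18097431 -0.90824528]]
pivot [0.67106365 0.09167287 0.055     ]
0 tip [0.61600125 0.10297556 0.1352769 ]
0.95 tip [0.70299955 0.08511737 0.1474182 ]
1.65 tip [0.75381098 0.07468729 0.10468269]
```

```bash
cat >> h.py <<'E'
yc=J[:,0];RC=np.stack([np.cross(yc,[0,0,-1.]),yc,[0,0,-1.]],1)
def loc(x,y,z): return O+J@np.array([x,y,z])
E
python3 - <<'E'
from h import *
o,p,R=cur()
print(rel(p,R,loc(-.16,.14,.2),RC),rel(p,R,loc(-.16,.14,.12),RC))
E
```

```text
[ 1.043 -1.053 -0.056  0.123 -0.077 -0.353] [ 0.741 -1.198  0.67   0.123 -0.077 -0.353]
```

>>> move_arm(motion=[[0.1,-0.1,-0.15,0.02,-0.01,-0.05],[0.25,-0.25,-0.15,0.035,-0.02,-0.1],[0.4,-0.4,-0.15,0.05,-0.03,-0.15],[0.55,-0.55,-0.12,0.07,-0.045,-0.2],[0.7,-0.7,-0.1,0.09,-0.055,-0.25],[0.85,-0.85,-0.08,0.105,-0.065,-0.3],[1,-1,-0.06,0.123,-0.077,-0.353],[1,-1,-0.06,0.123,-0.077,-0.353],[1,-1,-0.06,0.123,-0.077,-0.353]], fingers=-1, newtons=20)

```text
time: 14.98
tool_pos: [0.5404, 0.1113, 0.1995]
tool_rot: [-3.141, 0.0, 1.366]
contact_force: [-0.7, -0.0, 0.3]
opening: 0.0007
grip_force: 0.0
```

Run:
```python
from h import *
o,p,R=cur();print(p,o["opening"],o["qpos"].round(2))
print(rel(p,R,loc(-.14,.14,.12),RC),"local",J.T@(p-O))
```

```text
[0.5404451  0.11130822 0.19954832] 0.0006852151636221396 [ 0.06  0.39  1.46 -0.    1.29  0.27]
[ 0.071  0.219  0.795 -0.     0.    -0.001] local [-0.16189893  0.1329698   0.19954832]
```

>>> move_arm(motion=[[0.07,0.1,0.4,0,0,0],[0.07,0.12,0.8,0,0,0],[0.07,0.12,0.8,0,0,0]])

```text
time: 15.35
tool_pos: [0.5516, 0.1151, 0.1184]
tool_rot: [-3.136, 0.002, 1.366]
contact_force: [0.7, -0.3, 0.0]
opening: 0.0003
grip_force: 0.0
```

>>> move_arm(motion=[[0,0.15,0,0,0,0],[0,0.3,0,0,0,0],[0,0.42,0,0,0,0],[0,0.54,0,0,0,0],[0,0.66,0,0,0,0],[0,0.78,0,0,0,0]])

```text
time: 16.1
tool_pos: [0.6256, 0.1017, 0.1297]
tool_rot: [-3.135, 0.0, 1.369]
contact_force: [-42.8, -0.4, 78.2]
opening: 0.0005
grip_force: 42.0
```

Run:
```python
from h import *
from cell import robot
o,p,R=cur();print("local",J.T@(p-O),"F",J.T@o["contact_force"])
a=robot.read_camera("side")["image"][130:370,160:400,::-1]
cv2.imwrite("pics/l5.png",cv2.resize(a,None,fx=2.4,fy=2.4,interpolation=cv2.INTER_CUBIC))
```

```text
local [-0.0765523   0.14070682  0.12969641] F [-41.81207984  -9.0286462   78.15161287]
```

View pics/l5.png

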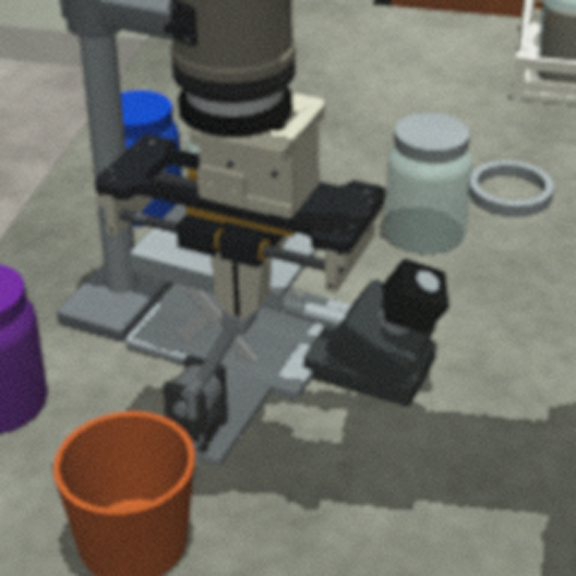

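The view shows the fingers at about (240,310), pressed onto the lever's end and jamming with 78 N upward. I'll back off and take it lower.

>>> move_arm(motion=[[0,-0.15,0,0,0,0],[0,-0.4,0,0,0,0],[0,-0.8,0,0,0,0],[0,-0.8,0,0,0,0]])

```text
time: 16.65
tool_pos: [0.5503, 0.117, 0.1215]
tool_rot: [-3.141, 0.0, 1.369]
contact_force: [-0.6, -0.6, 0.9]
opening: 0.0004
grip_force: 0.0
```

Run:
```python
from h import *
from cell import robot
o,p,R=cur();print("local",J.T@(p-O),"F",J.T@o["contact_force"])
for n in("side","top"):
    c=robot.read_camera(n);N=(pts(c)-O)@J
    m=(abs(N[...,1]-.14)<.02)&(N[...,0]>-.12)&(N[...,0]<.08)&(N[...,2]>.075)&(N[...,2]<.17)
    q=N[m];print(n,len(q));b=np.arange(.075,.165,.01)
    for z in b:
        s=q[(q[:,2]>=z)&(q[:,2]<z+.01)]
        if len(s):print(round(z,3),len(s),s[:,0].min().round(3),s[:,0].mean().round(3),s[:,0].max().round(3),s[:,1].mean().round(3))
```

```text
local [-0.15340494  0.14053344  0.12145592] F [-0.49734724 -0.68763678  0.85304172]
side 324
0.075 29 -0.055 -0.049 -0.04 0.149
0.085 27 -0.064 -0.056 -0.048 0.147
0.095 27 -0.071 -0.062 -0.054 0.147
0.105 30 -0.077 -0.068 -0.06 0.147
0.115 26 -0.082 -0.075 -0.068 0.147
0.125 45 -0.098 -0.089 -0.077 0.149
0.135 115 -0.099 -0.09 -0.077 0.144
0.145 25 -0.093 -0.088 -0.083 0.142
top 52
0.075 30 -0.046 -0.037 -0.014 0.141
0.085 6 -0.046 -0.045 -0.043 0.146
0.135 6 -0.095 -0.09 -0.084 0.145
0.145 10 -0.093 -0.087 -0.083 0.148
```

>>> move_arm(motion=[[0.03,0,0.15,0,0,0],[0.03,0,0.28,0,0,0],[0.03,0.2,0.28,0,0,0],[0.03,0.3,0.28,0,0,0],[0.03,0.4,0.28,0,0,0],[0.03,0.5,0.28,0,0,0]])

```text
time: 17.5
tool_pos: [0.5965, 0.1108, 0.0943]
tool_rot: [-3.131, 0.001, 1.369]
contact_force: [-19.0, 4.3, 16.9]
opening: 0.0002
grip_force: 10.0
```

```bash
cat > l.py <<'E'
from h import *
from cell import robot
o,p,R=cur();print("local",J.T@(p-O),"F",J.T@o["contact_force"],o["qpos"].round(2))
c=robot.read_camera("side");N=(pts(c)-O)@J
for z in np.arange(.075,.17,.01):
    m=(abs(N[...,1]-.14)<.022)&(N[...,0]>-.12)&(N[...,0]<.1)&(N[...,2]>z)&(N[...,2]<z+.01);s=N[m]
    if len(s):print(round(z,3),len(s),s[:,0].min().round(3),s[:,0].mean().round(3),s[:,0].max().round(3))
E
python3 l.py
```

```text
local [-0.10685258  0.14379117  0.09431536] F [-19.51221381   0.38494951  16.91209583] [0.06 0.59 1.43 0.   1.13 0.26]
0.075 27 -0.053 -0.047 -0.039
0.085 31 -0.058 -0.05 -0.043
0.095 22 -0.064 -0.057 -0.051
0.105 24 -0.069 -0.062 -0.055
0.115 54 -0.118 -0.089 -0.06
0.125 81 -0.12 -0.098 -0.067
0.135 116 -0.119 -0.095 -0.069
0.145 116 -0.12 -0.094 -0.069
0.155 73 -0.119 -0.103 -0.089
0.165 10 -0.119 -0.1 -0.093
```

>>> move_arm(motion=[[0,0.1,-0.05,0,0,0],[0,0.2,-0.1,0,0,0],[0,0.3,-0.13,0,0,0],[0,0.4,-0.16,0,0,0]])

```text
time: 18.05
tool_pos: [0.6407, 0.1017, 0.1088]
tool_rot: [-3.141, -0.0, 1.369]
contact_force: [-2.7, 0.9, -1.8]
opening: 0.0005
grip_force: 1.3
```

```bash
python3 l.py
```

```text
local [-0.06170813  0.14370537  0.10880368] F [-2.82986715  0.33513542 -1.77810554] [0.04 0.65 1.28 0.   1.21 0.24]
0.075 34 -0.038 -0.035 -0.029
0.085 41 -0.038 -0.035 -0.029
0.095 38 -0.039 -0.035 -0.028
0.105 34 -0.039 -0.035 -0.028
0.115 36 -0.039 -0.035 -0.029
0.125 35 -0.067 -0.041 -0.03
0.135 73 -0.078 -0.057 -0.032
0.145 134 -0.081 -0.057 -0.025
0.155 161 -0.082 -0.054 -0.025
0.165 114 -0.082 -0.066 -0.044
```

>>> move_arm(motion=[[0,0.1,0,0,0,0],[0,0.2,0,0,0,0],[0,0.3,0.03,0,0,0],[0,0.4,0.04,0,0,0],[0,0.48,0.05,0,0,0]])

```text
time: 18.73
tool_pos: [0.6891, 0.0913, 0.1038]
tool_rot: [3.14, -0.0, 1.368]
contact_force: [-0.8, 0.2, -0.2]
opening: 0.0
grip_force: 0.0
```

```bash
python3 l.py
```

```text
local [-0.01229991  0.14330228  0.10380719] F [-0.81424693  0.01717992 -0.19587906] [ 0.02  0.74  1.12 -0.    1.28  0.22]
0.075 103 -0.009 0.004 0.024
0.085 104 0.01 0.023 0.043
0.095 103 0.026 0.041 0.063
0.105 111 0.042 0.05 0.063
0.115 11 0.046 0.052 0.056
0.125 27 -0.022 -0.012 -0.004
0.135 81 -0.031 -0.016 0.002
0.145 96 -0.032 -0.017 0.004
0.155 104 -0.032 -0.017 0.005
0.165 104 -0.034 -0.017 0.006
```

The lever has snapped closed, with its tip at local x≈52 mm. I'll retreat and check.

>>> move_arm(motion=[[0,-0.3,0,0,0,0],[0,-0.6,-0.3,0,0,0],[0,-1,-0.8,0,0,0],[0,-1,-0.9,0,0,0],[0,-1,-0.9,0,0,0],[0,-1,-0.9,0,0,0]])

```text
time: 19.52
tool_pos: [0.5901, 0.1114, 0.1922]
tool_rot: [-3.141, 0.0, 1.368]
contact_force: [-0.3, 0.0, 0.4]
opening: 0.0006
grip_force: 0.0
```

```bash
python3 l.py; python3 v.py
python3 - <<'E'
from h import *
from cell import robot
a=robot.read_camera("side")["image"][130:370,160:400,::-1]
cv2.imwrite("pics/f6.png",cv2.resize(a,None,fx=2.4,fy=2.4,interpolation=cv2.INTER_CUBIC))
E
```

```text
local [-0.1132691   0.143075    0.19223258] F [-0.28856066 -0.03157496  0.39864139] [ 0.06  0.49  1.32 -0.    1.33  0.26]
0.075 103 -0.007 0.005 0.027
0.085 95 0.008 0.022 0.043
0.095 111 0.023 0.041 0.062
0.105 113 0.042 0.051 0.063
0.115 8 0.047 0.05 0.054
pad_top [0.062 0.138] [-1.052 -0.092] [-0.909  0.009]
column [0.025 0.152] [-0.059  0.186] [0.009 0.268]
arm [ 0.016 -0.018] [ 0.185 -0.74 ] [ 0.392 -0.335]
[195, 189, 161, 119, 100, 83, 53, 28, 24, 39, 70, 91, 96, 93, 94, 94, 93, 94, 94, 92, 98, 122, 140, 127, 95, 80, 78, 76, 77, 75, 74, 77, 82, 83, 84, 83, 80, 76, 73, 67, 64, 64, 76, 99, 118, 128, 131, 130]
[217, 211, 181, 137, 114, 94, 62, 33, 28, 45, 80, 104, 108, 108, 107, 106, 115, 143, 155, 130, 97, 89, 89, 89, 87, 84, 84, 90, 95, 94, 95, 92, 88, 83, 80, 76, 72, 73, 82, 106, 130, 144, 147, 148, 148, 146, 135, 119]
[125, 116, 100, 80, 65, 54, 43, 38, 34, 30, 27, 25, 28, 39, 57, 71, 76, 72, 58, 43, 36, 32, 30, 29, 28, 28, 28, 27, 28, 28, 28, 29, 41, 74, 114, 139, 146, 147, 147, 144, 132, 118, 116, 116, 116, 116, 116, 116]
```

View pics/f6.png

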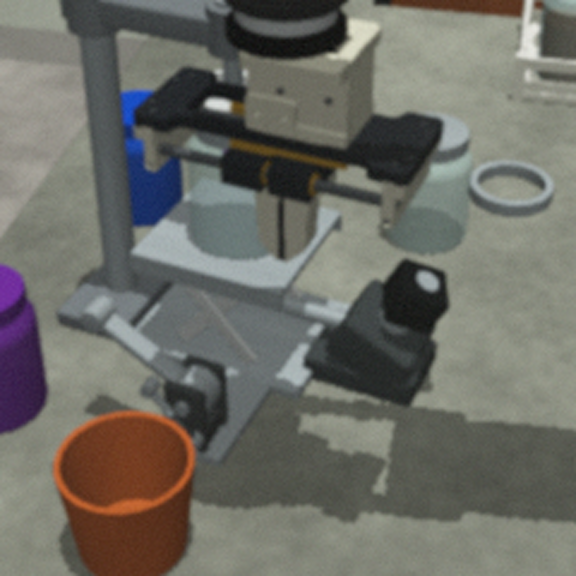

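The lever is closed (tip at about (95,305)), the gripper is clear of everything, and the platform height is unchanged. Handing in.

```bash
python3 -c "
from cell import robot
print(robot.hand_in())"
```

```text
the job is handed in; nothing more can be done
None
```

The job is handed in, with no verdict shown. The lid is against the press pad at an estimated 13 N (judged from how far the pad lifted), the cam lever is snapped closed and released, and the arm is clear. My first lever push jammed on the lever's end at up to 78 N on one axis, so I backed off and pushed lower. The gripper hid the pad in the last picture, and I did not re-measure the second jar, pot and ring.

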